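# Fill the reagent carrier and hold it level off the bench

### The job

Stand the two reagent bottles from the red tray upright in the two empty pockets of the blue carrier while it stands on the bench, so that its row of four is complete. Then take the carrier by its orange handle, lift it straight up so that its base is well over 10 cm (say 13 cm) above the bench, and finish while still holding it there, steady and level, with all four bottles seated. Keep the carrier level throughout, do not knock any bottle over, and leave the wash bottle, petri dish and staining jar where they are.

Things in the scene. Friction and masses are not known exactly. Their poses are not given: they have to be found in the camera images.
- carrier: Blue bottle carrier, loose, 0.35 kg: base 80 (x) x 272 (y) x 6 mm, row of four square pockets along y, two each side of a post (12 x 14 mm) with the handle. Pockets 42 mm square inside; 4 mm walls end 28 mm above the underside. Two pockets hold bottles at the start, two are empty. Origin: centre of underside, z up; its x is within 0.4 rad of world x.
- handle (a point): Centre of the carrier's orange grip bar, 92 mm above the carrier's underside. The bar is 16 mm thick (carrier x), 40 mm long (carrier y), 20 mm tall, its top 102 mm above the underside. Axes as the carrier's. Inner pocket centres are 65 mm away along y.
- tray: Dark red reagent tray with a tan floor, 250 x 170 mm, fixed to the bench; floor 6 mm above the bench, rim 14 mm above the bench and 5 mm thick. Origin: centre of the underside. Two of the four bottles stand in it at the start.
- wash_bottle: White plastic wash bottle with a thin spout, 68 mm across, 200 mm tall with its spout; origin at the centre of its underside. Leave alone.
- petri_dish: Covered petri dish, 94 mm across, 18 mm tall; origin at the centre of its underside. Leave alone.
- staining_jar: Grey open slide-staining jar, 60 x 85 x 80 mm tall; origin at the centre of its underside. Leave alone.
- bottle_a: Reagent bottle (amber glass, black cap, paper label), loose, about 60 g, standing upright. All four bottles have one size: round body 34 mm in diameter up to 60 mm above its underside, then a shoulder and a cap 24 mm in diameter, top at 86 mm. Origin: centre of the underside; z up. Starts in the tray or in a pocket.
- bottle_b: Reagent bottle (amber glass, white cap, paper label), loose, about 60 g, standing upright. All four bottles have one size: round body 34 mm in diameter up to 60 mm above its underside, then a shoulder and a cap 24 mm in diameter, top at 86 mm. Origin: centre of the underside; z up. Starts in the tray or in a pocket.
- bottle_c: Reagent bottle (pale clear glass, black cap, paper label), loose, about 60 g, standing upright. All four bottles have one size: round body 34 mm in diameter up to 60 mm above its underside, then a shoulder and a cap 24 mm in diameter, top at 86 mm. Origin: centre of the underside; z up. Starts in the tray or in a pocket.
- bottle_d: Reagent bottle (pale clear glass, white cap, paper label), loose, about 60 g, standing upright. All four bottles have one size: round body 34 mm in diameter up to 60 mm above its underside, then a shoulder and a cap 24 mm in diameter, top at 86 mm. Origin: centre of the underside; z up. Starts in the tray or in a pocket.
- pocket0 (a point): Centre of the floor of the carrier's outer pocket at carrier y = -111 mm, x = 0, 6 mm above the carrier's underside; moves with the carrier.
- pocket1 (a point): Centre of the floor of the carrier's inner pocket at carrier y = -65 mm, x = 0, 6 mm above the carrier's underside; moves with the carrier.
- pocket2 (a point): Centre of the floor of the carrier's inner pocket at carrier y = 65 mm, x = 0, 6 mm above the carrier's underside; moves with the carrier.
- pocket3 (a point): Centre of the floor of the carrier's outer pocket at carrier y = 111 mm, x = 0, 6 mm above the carrier's underside; moves with the carrier.
There are look-alikes about, which are no part of the job. What is shaped like the bottle_d but green or pink is not meant.

How it is judged:
By the outcome, as a careful person would: the job done as asked, in the order asked, and still so for the second after the job is handed in, while the arm keeps its last pose, push and grip.
It also fails if it takes over 64 s, if anything falls off the work surface, if the arm or the gripper's body presses on something with over 40 N, if the wrist force passes 120 N, or if a joint passes its speed limit or range.

### The arm

A 6-joint arm with a two-finger parallel gripper is mounted at the origin on the work surface. World frame = base frame: x ahead of the robot, y to its left, z up, the work surface at z = 0. Lengths are in m, angles in rad, forces in N, time in s.
With the tool pointing down it reaches from about 0.375 to 0.9 m from the base axis. Payload 3.1 kg.
Tool frame: the origin (TCP) lies between the finger pads, 19 mm behind the fingertips; this is the grasp point; z points along the fingers, y is the line along which they close (so a half turn about z gives the same grasp; the last joint's range is limited). The gripper opens to 85 mm and grips with 20 to 120 N. Pads are 22 mm wide; open, the fingers measure 114 mm over their backs; the gripper's body (76 mm by 85 mm) begins 54 mm behind the grasp point. The pads swing forward as they close: fully open they stand 13 mm farther back than shut.
Start: joints at [1.131, 0.527, 1.433, -0, 1.181, -0.178], TCP at [0.162, 0.604, 0.25] pointing down, gripper open.
Joint ranges: [-3.08, 3.08], [-0.75, 2.2], [0.22, 2.44], [-1.43, 4.57], [0, 2.65], [-2.85, 2.85]. Speed limits (rad/s): [2.79, 2.79, 3.14, 3.14, 3.14, 3.14].

### API

Orientations are given as a unit quaternion [x, y, z, w].
In Python, from station import readout, imaging, order gives the robot as it stands.
- The arm moves only by the tool move_arm, never from a script. Its argument "rows" is a list of rows, each a list of 7 numbers: the turn, a rotation vector about the tool's x, y, z in degrees, then the shift along the tool's x, y, z in mm, then the closure, from 0 (fully open) to 1 (shut). A call has 1 to 12 rows; each row is the pose to reach, as a shift and turn from the pose commanded when the call began, along the tool's axes at that moment; what a row does not reach only later rows make up. A row lasts 1/12 s, in which the tool goes at most 41.7 mm and 7.16 degrees, less where a joint would pass 70% of its speed; a pose out of reach is approached as far as the arm can. A call with a gripper value outside its range is refused whole. The fingers move at their own pace and stop on an object; "squeeze" is the grip in N (left out, the last holds). Time passes only in rows, so rows that repeat a pose let the fingers close. It gives the time, the measured TCP pose, the force, the opening and the grip force at its end, in the units of the state.
- readout.sense(): the state, without advancing time (a new reading comes with each control period).
- imaging.snapshot(name): name is "side" or "top" or "wrist"; returns a dict with "img" (480x640x3 uint8, red, green, blue), "z_map" (480x640 float32, m along the optical axis (not along the pixel's ray), 0 where there is no reading), "fovy" (degrees; the focal length in pixels is half the picture's height over the tangent of half this angle, whatever the lens; pixels are square), "cx", "cy" (the principal point, pixels), "k1" (the pictures are not rectified: a ray, as slopes to the right and down, at radius r is drawn at 1 + k1 r^2 times it, then the intrinsics apply), "rvec" (rotation vector, rad) and "tvec" (3), from world to camera coordinates, as OpenCV has them. Camera axes: x right, y down, z forward; pixel columns grow to the right and rows downward; lengths in m; the calibration is good to about 2 mm. A picture is of the moment at which its call begins.
- order.sign_off(): hands the job in; it is judged then, once.
The state is a dict: "t": time; "q": joint angles; "qd": joint speeds; "tau": joint torques, N m; "tcp_pos": TCP position; "tool_rot": TCP orientation; "force": force on the tool from outside, world axes, zero at the start; "ft_torque": the same for the moment, N m; "finger_gap": opening from 0.0 (shut) to 1.0 (fully open); "gripper_force": force on a finger pad.
Only numpy, scipy, OpenCV 4.12 (cv2) and the standard library are available. Lean on these libraries where they do the work, as an engineer would, in place of code of your own. Each camera call takes 0.05 s, during which the arm holds its last target. There are 200 camera calls.

## Working session

There is one attempt and no reset: what is moved stays moved. The work goes in short steps, Python scripts to look and compute and a tool call to move; the robot and the scene stay as the last step left them, time stands still between calls to the robot, and variables do not carry over. Pictures are saved under pics/ and viewed, at most 10 in all, crops included, and the job is handed in when it is done.

Besides the shell and the picture viewer there is one more tool, called in YAML: its name, and indented under it one key for each argument. move_arm: Moves the arm, as the interface text tells. Its arguments: {"type":"object","properties":{"rows":{"type":"array"},"squeeze":{"type":"number"}},"required":["rows"]}

```bash
mkdir -p pics; cat > h.py <<'E'
import numpy as np, cv2, pickle
from scipy.spatial.transform import Rotation as R
def cam(s):
    f=240/np.tan(np.radians(s['fovy'])/2)
    K=np.array([[f,0,s['cx']],[0,f,s['cy']],[0,0,1]]);d=np.array([s['k1'],0,0,0,0])
    return K,d,R.from_rotvec(np.ravel(s['rvec'])).as_matrix(),np.ravel(s['tvec'])
def onplane(s,uv,z):
    K,d,M,t=cam(s);uv=np.asarray(uv,float).reshape(-1,1,2)
    n=cv2.undistortPoints(uv,K,d).reshape(-1,2);r=np.c_[n,np.ones(len(n))]@M
    c=-M.T@t
    return c+r*((z-c[2])/r[:,2])[:,None]
def cloud(s):
    K,d,M,t=cam(s);g=np.stack(np.meshgrid(np.arange(640),np.arange(480)),-1).reshape(-1,1,2).astype(float)
    n=cv2.undistortPoints(g,K,d).reshape(-1,2);Z=s['z_map'].reshape(-1,1)
    p=(np.c_[n,np.ones(len(n))]*Z-t)@M
    p[Z[:,0]==0]=np.nan
    return p.reshape(480,640,3)
def proj(s,p):
    K,d,M,t=cam(s);return cv2.projectPoints(np.asarray(p,float).reshape(-1,3),np.ravel(s['rvec']),t,K,d)[0].reshape(-1,2)
def save(n,im): cv2.imwrite('pics/'+n+'.png',np.ascontiguousarray(im[...,::-1]))
E
python3 - <<'E'
from h import *
from station import readout,imaging
S={n:imaging.snapshot(n) for n in('top','side')}
pickle.dump(S,open('s0.pkl','wb'))
for n in S: save(n+'0',S[n]['img']);K,d,M,t=cam(S[n]);print(n,K[0,0],S[n]['k1'],-M.T@t)
print(readout.sense())
E
```

```text
top 528.0902416611721 -0.0026384231649599368 [ 0.37322313 -0.11814449  1.21159681]
side 492.6680017741068 -0.07650541411291546 [0.16636241 0.40293149 0.75727283]
{'t': 0.1, 'q': array([ 1.13050149e+00,  5.28388273e-01,  1.43375856e+00,  7.72840442e-06,
        1.18138796e+00, -1.78494864e-01]), 'qd': array([-0.00021557, -0.0020864 , -0.00325208,  0.00194508,  0.00166501,
        0.00117317]), 'tau': array([ 7.92705396e-05, -4.43306923e+01, -1.78586107e+01, -2.57933480e-04,
        3.88835615e-03, -1.67278245e-05]), 'tcp_pos': array([0.16147098, 0.60316542, 0.24912713]), 'tool_rot': array([ 1.30527877e-01,  9.91444164e-01, -9.23873974e-04, -2.99077525e-04]), 'force': array([-0.02590624,  0.1069434 , -0.1193944 ]), 'ft_torque': array([-0.04122642,  0.01489515,  0.02678772]), 'gripper_force': 0.0, 'finger_gap': 1.0033850390152144}
```

View pics/top0.png

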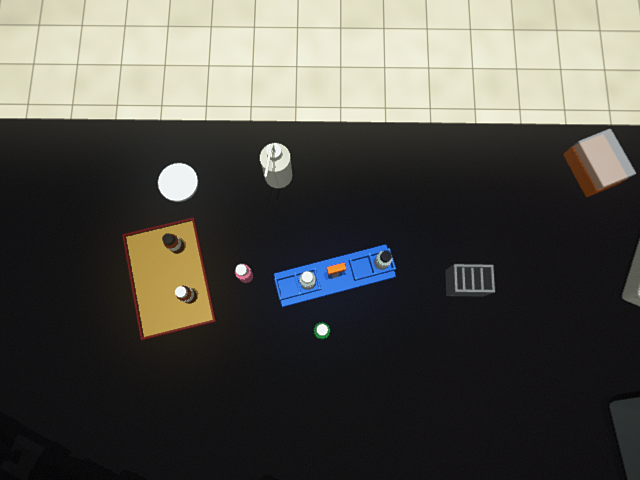

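View pics/side0.png

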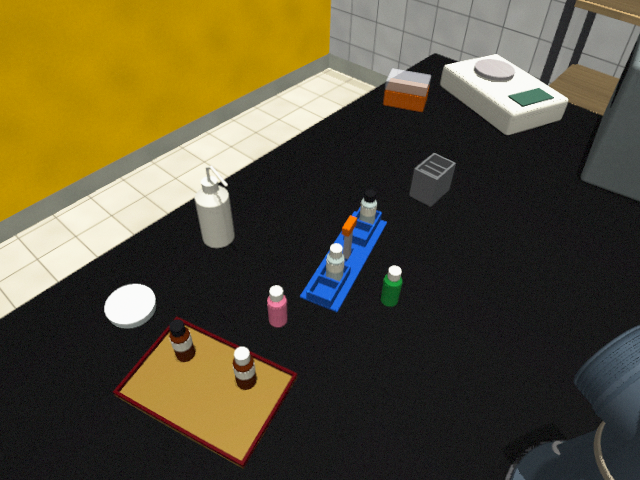

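Top view: the amber bottles are in the tray, a (black cap) at (172,241) and b (white cap) at (185,292). The carrier handle is at (336,270). Clear bottle d is at (307,279) and clear bottle c at (385,257). The empty pockets are near (289,287) and (362,267). The pink (243,271) and green (321,330) bottles are look-alikes. The ones meant are the two amber bottles standing in the tray. Next I'll measure and make one confirming crop.

```bash
cat > m.py <<'E'
from h import *
S=pickle.load(open('s0.pkl','rb'))
for n in ('top','side'):
    s=S[n];P=cloud(s);hsv=cv2.cvtColor(s['img'],cv2.COLOR_RGB2HSV);H,Sa,V=[hsv[...,i].astype(int) for i in range(3)]
    print(n)
    # handle: orange, high
    m=(H<16)&(Sa>150)&(V>120)&(P[...,2]>.07)&(P[...,2]<.12)&(abs(P[...,0]-.35)<.3)&(P[...,1]<.1)
    k=m&(P[...,2]>.096); q=P[k]; print('handle',m.sum(),k.sum(),q.mean(0),q.min(0),q.max(0))
    h=q.mean(0)
    # blue base
    b=((H>100)&(H<125)&(Sa>150)&(V>60)).astype(np.uint8)
    c=max(cv2.findContours(b,0,1)[0],key=cv2.contourArea)
    bm=(b>0)&(P[...,2]<.04)
    q=P[bm]; hull=cv2.convexHull(q[:,:2].astype(np.float32)); r=cv2.minAreaRect(hull);print('blue rect',r, np.percentile(q[:,2],[5,50,95]))
    # caps
    cap=(P[...,2]>.086)&(P[...,2]<.106)&~m&(P[...,0]>.1)&(P[...,0]<.7)
    nn,L,st,ce=cv2.connectedComponentsWithStats(cap.astype(np.uint8))
    for i in range(1,nn):
        if st[i,4]>25:
            q=P[L==i]; print('cap',ce[i].round(0),st[i,4],q.mean(0).round(4),(np.nanmax(q,0)+np.nanmin(q,0))[:2]/2, s['img'][L==i].mean(0).round())
S0=S['top']['img'];a=cv2.resize(S0[210:320,110:220],(400,400),interpolation=2);b=cv2.resize(S0[230:320,270:400],(400,277),interpolation=2)
save('crop0',np.hstack([a,np.vstack([b,np.zeros((123,400,3),np.uint8)])]))
E
python3 m.py
```

```text
top
handle 76 72 [ 0.56354266 -0.16368937  0.10147411] [ 0.55177738 -0.18274067  0.09749687] [ 0.57371791 -0.14425519  0.10826385]
blue rect ((0.5647730231285095, -0.16564440727233887), (0.0845886766910553, 0.2818605601787567), 15.671241760253906) [0.00040432 0.00584206 0.02794607]
cap [167. 238.] 93 [0.6261 0.2037 0.0911] [0.62656038 0.20444147] [51. 47. 42.]
cap [386. 256.] 96 [ 0.5927 -0.2715  0.091 ] [ 0.59354548 -0.27188326] [44. 46. 54.]
cap [336. 269.] 64 [ 0.5613 -0.163   0.1009] [ 0.56375351 -0.16342009] [232. 144.  53.]
cap [307. 277.] 95 [ 0.5447 -0.1017  0.0914] [ 0.54444496 -0.10175362] [238. 241. 240.]
cap [180. 291.] 97 [0.5106 0.1683 0.091 ] [0.51125045 0.16799584] [238. 241. 240.]
cap [636. 420.] 191 [ 0.2604 -0.7688  0.0949] [ 0.25515721 -0.77345397] [44. 49. 48.]
side
handle 129 105 [ 0.56165648 -0.15949329  0.10148791] [ 0.55086654 -0.18275705  0.09660664] [ 0.57438398 -0.14145274  0.10477131]
blue rect ((0.5691407322883606, -0.17850184440612793), (0.08374513685703278, 0.30690544843673706), 15.346227645874023) [0.00372189 0.00831698 0.02958151]
cap [564.  21.] 60 [ 0.6495 -1.5381  0.0959] [ 0.64999434 -1.54167642] [46. 47. 47.]
cap [497.  70.] 536 [ 0.6556 -0.9938  0.092 ] [ 0.65250804 -1.00088221] [202. 196. 193.]
cap [616. 158.] 379 [ 0.2364 -0.7723  0.0959] [ 0.23803619 -0.78349094] [69. 75. 73.]
cap [370. 194.] 92 [ 0.5917 -0.269   0.0912] [ 0.59293375 -0.27096889] [27. 26. 28.]
cap [352. 228.] 30 [ 0.5555 -0.1645  0.0918] [ 0.5560641  -0.16479897] [107.  55.  23.]
cap [336. 249.] 123 [ 0.5435 -0.0996  0.0913] [ 0.54496858 -0.10129711] [216. 217. 213.]
cap [395. 270.] 96 [ 0.4343 -0.1345  0.0876] [ 0.43394797 -0.13458089] [239. 239. 234.]
cap [276. 290.] 103 [0.5605 0.0419 0.0877] [0.5605639  0.04122641] [241. 241. 237.]
cap [176. 326.] 159 [0.6242 0.2047 0.092 ] [0.6259305  0.20429926] [29. 29. 31.]
cap [242. 354.] 195 [0.5084 0.1686 0.0921] [0.50935218 0.16791303] [226. 225. 221.]
```

View pics/crop0.png

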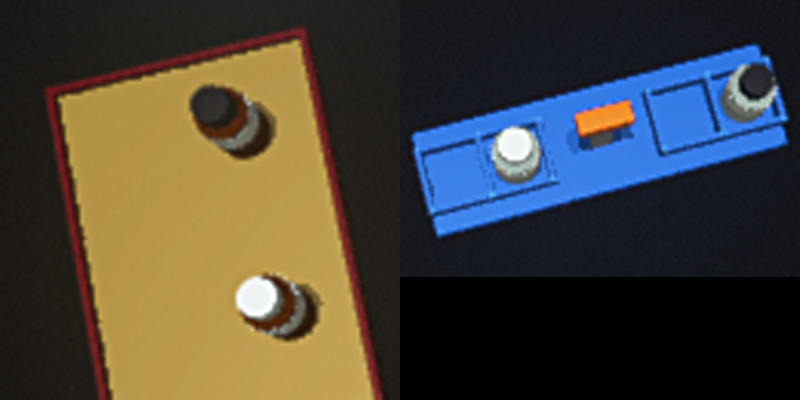

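The crop confirms it: the two amber bottles (black cap, white cap) stand in the tray. The carrier's left outer and right inner pockets (pocket3 and pocket1) are empty. Carrier yaw is about 15.7° and the handle is at (0.563, -0.164). Moving above bottle b.

move_arm:
  rows:
    - [0,0,6,-40,-30,5,0]
    - [0,0,12,-80,-60,10,0]
    - [0,0,18,-120,-90,15,0]
    - [0,0,24,-160,-118,20,0]
    - [0,0,30,-200,-147,25,0]
    - [0,0,36,-240,-177,30,0]
    - [0,0,42,-280,-206,35,0]
    - [0,0,48,-320,-236,40,0]
    - [0,0,54,-360,-265,45,0]
    - [0,0,59.3,-400,-295,48,0]
    - [0,0,59.3,-430,-317,50,0]
    - [0,0,59.3,-449,-331,50,0]
  squeeze: 25

```text
t: 1.1
tcp_pos: [0.4729, 0.2128, 0.203]
tool_rot: [0.604, 0.797, -0.0, -0.0]
force: [0.3, 0.5, -0.2]
finger_gap: 0.996
gripper_force: 0.0
```

```bash
cat > d.py <<'E'
import sys
from h import *
from station import readout
s=readout.sense();x,y,z,w=map(float,sys.argv[1:5])
r=R.from_quat(s['tool_rot']);a,b=np.radians(w),0
T=R.from_matrix(np.c_[[np.sin(a),-np.cos(a),0],[np.cos(a),np.sin(a),0],[0,0,-1]])
print('t',s['t'],'tcp',s['tcp_pos'].round(4),'gap',round(s['finger_gap'],3),'F',s['force'].round(2),s['gripper_force'],'q',s['q'].round(2))
print('turn',np.degrees((r.inv()*T).as_rotvec()).round(2),'shift',(r.inv().apply(np.array([x,y,z])-s['tcp_pos'])*1000).round(1))
E
python3 d.py .510 .168 .054 15.7
```

```text
Traceback (most recent call last):
  File "d.py", line 6, in <module>
    T=R.from_matrix(np.c_[[np.sin(a),-np.cos(a),0],[np.cos(a),np.sin(a),0],[0,0,-1]])
  File "scipy/spatial/transform/_rotation.pyx", line 1143, in scipy.spatial.transform._rotation.Rotation.from_matrix
ValueError: Non-positive determinant (left-handed or null coordinate frame) in rotation matrix 0: [[ 0.27060045  0.96269175  0.        ]
 [-0.96269175  0.27060045  0.        ]
 [ 0.          0.         -1.        ]].
```

move_arm:
  rows:
    - [0,0,0,0,0,0,0]
    - [0,0,0,0,0,0,0]
    - [0,0,0,0,0,0,0]

```text
t: 1.35
tcp_pos: [0.4717, 0.2144, 0.203]
tool_rot: [0.604, 0.797, -0.001, -0.001]
force: [-0.2, -0.1, 0.9]
finger_gap: 0.997
gripper_force: 0.0
```

```bash
sed -i 's/\[np.sin(a),-np.cos(a),0\]/[-np.sin(a),np.cos(a),0]/' d.py; python3 d.py .510 .168 .054 15.7
```

```text
t 1.35 tcp [0.4717 0.2144 0.203 ] gap 0.997 F [-0.17 -0.11  0.86] 0.0 q [ 0.21  0.45  1.75  0.    0.95 -0.06]
turn [-0.1  -0.03 -0.07] shift [-55.1  24.6 149. ]
```

move_arm:
  rows:
    - [0,0,0,-25,11,5,0]
    - [0,0,0,-45,20,20,0]
    - [0,0,0,-55,24.6,45,0]
    - [0,0,0,-55,24.6,70,0]
    - [0,0,0,-55,24.6,90,0]
    - [0,0,0,-55,24.6,90,0]
    - [0,0,0,-55,24.6,90,0]

```text
t: 1.93
tcp_pos: [0.5091, 0.1697, 0.1128]
tool_rot: [0.603, 0.798, -0.001, -0.001]
force: [-0.7, -0.4, 0.0]
finger_gap: 1.001
gripper_force: 0.0
```

```bash
python3 d.py .510 .168 .054 15.7; python3 - <<'E'
from h import *
from station import imaging
s=imaging.snapshot('wrist');save('w1',s['img']);pickle.dump(s,open('w1.pkl','wb'));P=cloud(s)
m=(P[...,2]>.086)&(P[...,2]<.1)&(abs(P[...,0]-.51)<.06)&(abs(P[...,1]-.168)<.06)
print(m.sum(),P[m].mean(0),(P[m].max(0)+P[m].min(0))/2)
E
```

```text
t 1.9333 tcp [0.5091 0.1697 0.1128] gap 1.001 F [-0.68 -0.35  0.04] 0.0 q [ 0.11  0.62  1.77  0.    0.76 -0.16]
turn [-0.19 -0.04  0.13] shift [-1.9  0.6 58.8]
2675 [0.50996667 0.17130513 0.09221421] [0.51045275 0.16997432 0.09041629]
```

View pics/w1.png

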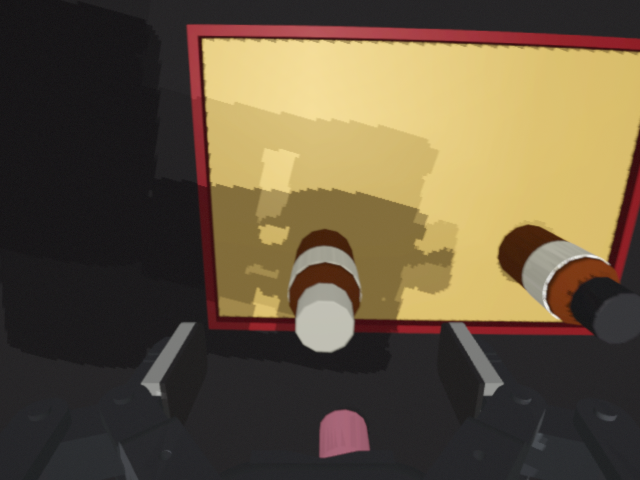

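The wrist view shows bottle b's white cap at (325,325), centred between the fingers, with black-capped a to the right at (600,300). Descending and gripping.

move_arm:
  rows:
    - [0,0,0,0,0.5,20,0]
    - [0,0,0,-1,0.5,40,0]
    - [0,0,0,-1,0.5,52,0]
    - [0,0,0,-1,0.5,58,0]
    - [0,0,0,-1,0.5,58.5,0]
    - [0,0,0,-1,0.5,58.5,0.4]
    - [0,0,0,-1,0.5,58.5,0.8]
    - [0,0,0,-1,0.5,58.5,0.8]
    - [0,0,0,-1,0.5,58.5,0.8]
    - [0,0,0,-1,0.5,58.5,0.8]
    - [0,0,0,-1,0.5,58.5,0.8]
    - [0,0,0,-1,0.5,58.5,0.8]
  squeeze: 25

```text
t: 2.98
tcp_pos: [0.5121, 0.1677, 0.0558]
tool_rot: [0.604, 0.797, 0.0, 0.0]
force: [-1.0, -0.2, 5.5]
finger_gap: 0.389
gripper_force: 26.4
```

```bash
python3 d.py .533 -.0571 .160 15.7
```

```text
t 2.9833 tcp [0.5121 0.1677 0.0558] gap 0.389 F [-1.04 -0.15  5.49] 26.437100410839776 q [ 0.11  0.72  1.79  0.    0.63 -0.17]
turn [ 0.08  0.01 -0.01] shift [-222.1  -40.5 -104.2]
```

move_arm:
  rows:
    - [0,0,0,0,0,-8,0.8]
    - [0,0,0,0,0,-24,0.8]
    - [0,0,0,0,0,-48,0.8]
    - [0,0,0,0,0,-74,0.8]
    - [0,0,0,0,0,-94,0.8]
    - [0,0,0,0,0,-106,0.8]
    - [0,0,0,0,0,-110,0.8]
    - [0,0,0,0,0,-110,0.8]
    - [0,0,0,0,0,-110,0.8]

```text
t: 3.73
tcp_pos: [0.5112, 0.1675, 0.1646]
tool_rot: [0.604, 0.797, -0.0, -0.0]
force: [-0.1, 0.4, -1.4]
finger_gap: 0.384
gripper_force: 25.8
```

```bash
python3 d.py .533 -.0571 .165 15.7
```

```text
t 3.7333 tcp [0.5112 0.1675 0.1646] gap 0.384 F [-0.06  0.37 -1.4 ] 25.805534336250275 q [ 0.11  0.53  1.73 -0.    0.88 -0.17]
turn [-0.04 -0.   -0.  ] shift [-222.1  -39.7   -0.3]
```

move_arm:
  rows:
    - [0,0,0,-10,-2,0,0.8]
    - [0,0,0,-32,-6,0,0.8]
    - [0,0,0,-60,-11,0,0.8]
    - [0,0,0,-90,-16,0,0.8]
    - [0,0,0,-120,-21.5,0,0.8]
    - [0,0,0,-150,-27,0,0.8]
    - [0,0,0,-178,-32,0,0.8]
    - [0,0,0,-202,-36,0,0.8]
    - [0,0,0,-216,-38.6,0,0.8]
    - [0,0,0,-222,-39.7,0,0.8]
    - [0,0,0,-222,-39.7,0,0.8]
    - [0,0,0,-222,-39.7,0,0.8]

```text
t: 4.73
tcp_pos: [0.5327, -0.0567, 0.1641]
tool_rot: [0.604, 0.797, -0.0, -0.001]
force: [-0.1, 0.1, -0.3]
finger_gap: 0.386
gripper_force: 25.8
```

```bash
python3 d.py .533 -.0571 .165 15.7; python3 - <<'E'
from h import *
from station import imaging,readout
S={n:imaging.snapshot(n) for n in('side','wrist')};pickle.dump(S,open('s2.pkl','wb'))
save('w2',np.hstack([cv2.resize(S['wrist']['img'],(400,300)),S['side']['img'][150:450,200:600]]))
tcp=readout.sense()['tcp_pos']
for n in S:
    P=cloud(S[n]);V=S[n]['img'].min(2)
    m=(np.hypot(P[...,0]-tcp[0],P[...,1]-tcp[1])<.03)&(P[...,2]>.185)&(P[...,2]<.215)&(V>100)
    if m.any(): print(n,'cap',m.sum(),P[m].mean(0),(P[m].max(0)+P[m].min(0))/2,P[m].max(0))
    m=(P[...,2]>.086)&(P[...,2]<.1)&(np.hypot(P[...,0]-.5446,P[...,1]+.1016)<.03)
    if m.any(): print(n,'d cap',m.sum(),P[m].mean(0),(P[m].max(0)+P[m].min(0))/2)
    m=(P[...,2]>.096)&(P[...,2]<.11)&(np.hypot(P[...,0]-.563,P[...,1]+.164)<.03)
    if m.any(): print(n,'handle',m.sum(),P[m].mean(0),(P[m].max(0)+P[m].min(0))/2)
E
```

```text
t 4.7333 tcp [ 0.5327 -0.0567  0.1641] gap 0.386 F [-0.11  0.12 -0.25] 25.792914117628243 q [-0.31  0.53  1.74  0.    0.88 -0.59]
turn [-0.1  -0.09 -0.05] shift [-0.4  0.2 -0.9]
side cap 166 [ 0.53074268 -0.05072796  0.19705886] [ 0.53221329 -0.05364208  0.19426164] [ 0.54407596 -0.04265815  0.20326855]
side d cap 37 [ 0.53629362 -0.10008855  0.09073614] [ 0.53663251 -0.10101089  0.09035998]
side handle 42 [ 0.56680592 -0.16863077  0.1024304 ] [ 0.56688189 -0.16840087  0.10211652]
wrist cap 7452 [ 0.531919   -0.04995236  0.19823557] [ 0.530487   -0.05338888  0.19414342] [ 0.55263489 -0.03729018  0.20328677]
wrist handle 37 [ 0.56250978 -0.16206131  0.10260741] [ 0.56344161 -0.16181072  0.10269204]
```

View pics/w2.png

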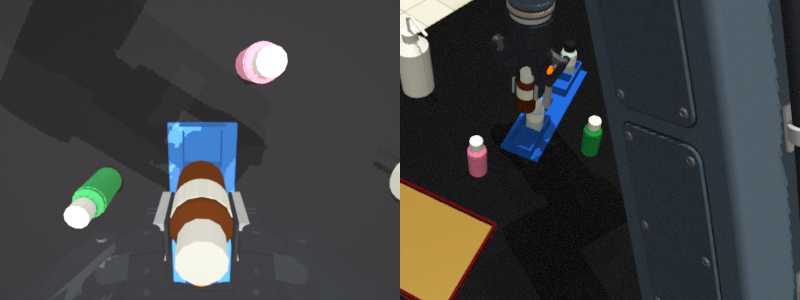

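The wrist and side views show bottle b upright in the grip above pocket3; d stands behind it. Next I'm refining the cap's top face centre and checking the pocket edges.

```bash
python3 - <<'E'
from h import *
S=pickle.load(open('s2.pkl','rb'))
def circ(s,lo,hi,c,z):
    P=cloud(s);V=s['img'].min(2)
    m=((np.hypot(P[...,0]-c[0],P[...,1]-c[1])<.03)&(P[...,2]>lo)&(P[...,2]<hi)).astype(np.uint8)
    m=cv2.morphologyEx(m,cv2.MORPH_OPEN,np.ones((3,3)));ct=max(cv2.findContours(m,0,1)[0],key=cv2.contourArea)
    p=onplane(s,ct.reshape(-1,2),z)[:,:2].astype(np.float32);r=cv2.minAreaRect(p);return r,np.median(P[m>0][:,2])
print(circ(S['wrist'],.1995,.207,(.533,-.053),.2025))
print(circ(S['side'],.1995,.207,(.533,-.053),.2025))
w=pickle.load(open('w1.pkl','rb'));print('b in tray, tcp .5091 .1697',circ(w,.0895,.097,(.51,.169),.092))
s=S['wrist'];P=cloud(s);hsv=cv2.cvtColor(s['img'],cv2.COLOR_RGB2HSV)
b=(hsv[...,0]>95)&(hsv[...,0]<125)&(hsv[...,1]>130)
# walls: z ~.028 top
a=np.radians(15.7);ex=np.array([np.cos(a),np.sin(a)]);ey=np.array([-np.sin(a),np.cos(a)])
for lo,hi in((.0245,.032),(.004,.009)):
    m=b&(P[...,2]>lo)&(P[...,2]<hi);q=P[m][:,:2]-[.563,-.164];u=q@ex;v=q@ey
    print(lo,m.sum(),'u',np.percentile(u,[1,5,95,99]).round(4),'v',np.percentile(v,[1,5,95,99]).round(4))
E
```

```text
(((0.5325311422348022, -0.05176626145839691), (0.02244233340024948, 0.02362777292728424), 13.652969360351562), np.float64(0.20129362241817797))
(((0.5304952263832092, -0.05028532072901726), (0.013282901607453823, 0.018041571602225304), 59.43258285522461), np.float64(0.20082200837128694))
b in tray, tcp .5091 .1697 (((0.5104331374168396, 0.1701803058385849), (0.02296038158237934, 0.0240382868796587), 14.569389343261719), np.float64(0.09265594529432791))
0.0245 1420 u [-0.0235 -0.023   0.0258  0.0263] v [-0.0678  0.0872  0.1373  0.1375]
0.004 7158 u [-0.0382 -0.0368  0.0393  0.0407] v [-0.087  -0.0615  0.1321  0.1372]
```

```bash
cat > tilt.py <<'E'
from h import *
def tilt(s,tcp,wh=.0):
    P=cloud(s);a=np.radians(15.7);ex=np.array([np.cos(a),np.sin(a)]);ey=np.array([-np.sin(a),np.cos(a)])
    q=P[...,:2]-np.asarray(tcp)[:2];u=q@ex;v=q@ey
    for z in np.arange(tcp[2]-.044,tcp[2]+.038,.008):
        m=(abs(P[...,2]-z)<.003)&(abs(u)<.016)&(abs(v)<.04)
        if m.sum()>30:
            A=np.c_[2*u[m],2*v[m],np.ones(m.sum())];c=np.linalg.lstsq(A,u[m]**2+v[m]**2,rcond=None)[0]
            print((z-tcp[2]).round(3),m.sum(),'front v',np.percentile(v[m],97).round(4),'circ',c[:2].round(4),np.sqrt(c[2]+c[0]**2+c[1]**2).round(4))
E
python3 - <<'E'
from tilt import *
tilt(pickle.load(open('s2.pkl','rb'))['wrist'],(.5327,-.0567,.1641))
E
```

```text
-0.044 302 front v 0.0198 circ [0.0005 0.003 ] 0.0165
-0.036 343 front v 0.0197 circ [0.0005 0.0029] 0.0166
-0.028 397 front v 0.0198 circ [0.0006 0.0029] 0.0166
-0.02 446 front v 0.0198 circ [0.0007 0.0029] 0.0166
-0.012 526 front v 0.0201 circ [0.0006 0.0024] 0.0176
-0.004 632 front v 0.0201 circ [0.0006 0.0023] 0.0176
0.004 825 front v 0.0202 circ [0.0007 0.0018] 0.018
0.012 2174 front v 0.0192 circ [0.0004 0.0027] 0.0156
0.02 1246 front v 0.0152 circ [-0.0008 -0.0004] 0.0149
0.028 976 front v 0.0149 circ [0.001  0.0031] 0.0115
0.036 5441 front v 0.0142 circ [0.0008 0.0042] 0.0087
```

move_arm:
  rows:
    - [0,0,0,-2.2,1,10,0.8]
    - [0,0,0,-2.2,1,30,0.8]
    - [0,0,0,-2.2,1,52,0.8]
    - [0,0,0,-2.2,1,68,0.8]
    - [0,0,0,-2.2,1,78,0.8]
    - [0,0,0,-2.2,1,82,0.8]
    - [0,0,0,-2.2,1,87,0.8]
    - [0,0,0,-2.2,1,92,0.8]
    - [0,0,0,-2.2,1,96,0.8]
    - [0,0,0,-2.2,1,96,0.8]

```text
t: 5.67
tcp_pos: [0.535, -0.0587, 0.0687]
tool_rot: [0.604, 0.797, -0.0, -0.0]
force: [0.0, -0.4, -1.2]
finger_gap: 0.384
gripper_force: 25.8
```

```bash
python3 d.py .533 -.0571 .055 15.7; python3 - <<'E'
from tilt import *
from station import imaging,readout
s=imaging.snapshot('wrist');tilt(s,readout.sense()['tcp_pos']);save('w3',s['img'])
E
```

```text
t 5.6667 tcp [ 0.535  -0.0587  0.0687] gap 0.384 F [ 0.   -0.41 -1.2 ] 25.79406514239963 q [-0.32  0.69  1.79 -0.    0.66 -0.59]
turn [-0.   -0.    0.01] shift [ 2.1 -1.5 13.7]
-0.044 687 front v 0.0288 circ [-0.0003  0.0203] 0.0112
-0.036 348 front v 0.0196 circ [-0.0001  0.0076] 0.0129
-0.028 402 front v 0.0192 circ [0.0004 0.0024] 0.0166
-0.02 431 front v 0.0193 circ [0.0004 0.0023] 0.0167
-0.012 535 front v 0.0197 circ [0.0004 0.002 ] 0.0174
-0.004 647 front v 0.0197 circ [ 0.0007 -0.0089] 0.0274
0.004 975 front v 0.0196 circ [ 0.0015 -0.011 ] 0.0291
0.012 2441 front v 0.0186 circ [ 0.0011 -0.0049] 0.0209
0.02 1043 front v 0.0145 circ [-0.0009 -0.0009] 0.0149
0.028 973 front v 0.0144 circ [0.0007 0.0026] 0.0115
0.036 5311 front v 0.0138 circ [0.0006 0.0036] 0.0086
```

move_arm:
  rows:
    - [0,0,0,0,0,4,0.8]
    - [0,0,0,0,0,8,0.8]
    - [0,0,0,0,0,12,0.8]
    - [0,0,0,0,0,14,0.8]
    - [0,0,0,0,0,14,0.8]
    - [0,0,0,0,0,14,0.8]

```text
t: 6.22
tcp_pos: [0.535, -0.0588, 0.0557]
tool_rot: [0.604, 0.797, -0.0, 0.0]
force: [-1.1, -0.1, 7.1]
finger_gap: 0.388
gripper_force: 26.6
```

```bash
python3 d.py .533 -.0571 .055 15.7
```

```text
t 6.2167 tcp [ 0.535  -0.0588  0.0557] gap 0.388 F [-1.11 -0.12  7.14] 26.552630444057286 q [-0.32  0.72  1.79 -0.    0.63 -0.59]
turn [0.   0.01 0.01] shift [ 2.2 -1.4  0.7]
```

Contact with the pocket floor at the right height, so I release and rise.

move_arm:
  rows:
    - [0,0,0,0,0,-1,0.4]
    - [0,0,0,0,0,-1,0.2]
    - [0,0,0,0,0,-1,0]
    - [0,0,0,0,0,-1,0]
    - [0,0,0,0,0,-1,0]
    - [0,0,0,0,0,-1,0]
    - [0,0,0,0,0,-15,0]
    - [0,0,0,0,0,-40,0]
    - [0,0,0,0,0,-75,0]
    - [0,0,0,0,0,-105,0]
    - [0,0,0,0,0,-110,0]
    - [0,0,0,0,0,-110,0]

```text
t: 7.22
tcp_pos: [0.5365, -0.0591, 0.1672]
tool_rot: [0.604, 0.797, 0.001, 0.003]
force: [-0.4, 0.3, -0.4]
finger_gap: 0.998
gripper_force: 0.0
```

```bash
python3 d.py .6262 .2022 .165 15.7; python3 - <<'E'
from h import *
from station import imaging
S={n:imaging.snapshot(n) for n in('top','wrist')};pickle.dump(S,open('s3.pkl','wb'))
E
sed -i "s/S=pickle.load.*/S=pickle.load(open('s3.pkl','rb'))/;s/'side'):/'wrist'):/" m.py; sed -i '/^S0=/,$d' m.py; python3 m.py
```

```text
t 7.2167 tcp [ 0.5365 -0.0591  0.1672] gap 0.998 F [-0.45  0.34 -0.44] 0.0 q [-0.32  0.53  1.73  0.    0.88 -0.59]
turn [0.27 0.18 0.01] shift [227.3 157.1   2.3]
top
handle 63 57 [ 0.56359057 -0.16459175  0.10130155] [ 0.55197172 -0.18289866  0.09611426] [ 0.57405529 -0.14416092  0.10670992]
blue rect ((0.5649532079696655, -0.16599509119987488), (0.08429820835590363, 0.2811953127384186), 15.571392059326172) [0.00040885 0.00571258 0.02800867]
cap [167. 238.] 96 [0.6261 0.2038 0.0907] [0.62670243 0.20384739] [51. 48. 42.]
cap [386. 255.] 93 [ 0.593  -0.2714  0.0912] [ 0.59322225 -0.27208118] [43. 46. 53.]
cap [336. 268.] 78 [ 0.5623 -0.1628  0.1012] [ 0.56398062 -0.16360039] [239. 148.  48.]
cap [309. 278.] 41 [ 0.5422 -0.1069  0.0913] [ 0.5432382  -0.10608963] [153. 156. 144.]
cap [320. 329.] 27 [ 0.4339 -0.1314  0.0874] [ 0.43368933 -0.13369003] [242. 243. 244.]
cap [636. 420.] 185 [ 0.2599 -0.7688  0.0954] [ 0.25338934 -0.77162859] [44. 49. 48.]
wrist
handle 489 153 [ 0.55838957 -0.14328358  0.09850835] [ 0.55144049 -0.16836289  0.09602896] [ 0.56520297 -0.14062635  0.10185963]
blue rect ((0.5587524175643921, -0.14559012651443481), (0.08215313404798508, 0.23791487514972687), 15.458919525146484) [0.00489141 0.00727179 0.0292029 ]
cap [430.  90.] 1693 [0.5606 0.0433 0.0869] [0.56055769 0.04307141] [255. 255. 255.]
cap [320. 269.] 1608 [ 0.5345 -0.0553  0.0924] [ 0.53478256 -0.05621901] [238. 237. 226.]
cap [317. 342.] 1380 [ 0.5446 -0.0985  0.0921] [ 0.54502845 -0.1000134 ] [239. 238. 229.]
cap [119. 341.] 919 [ 0.4347 -0.1323  0.0867] [ 0.43472626 -0.13278308] [255. 255. 255.]
cap [319. 438.] 975 [ 0.5612 -0.1539  0.1022] [ 0.56152259 -0.15501105] [252. 213.  90.]
```

Bottle b is seated in pocket3 with its cap at z 0.092, and the carrier hasn't moved. Moving to bottle a.

move_arm:
  rows:
    - [0,0,0,20,14,0,0]
    - [0,0,0,50,34,0,0]
    - [0,0,0,82,56,0,0]
    - [0,0,0,114,78,0,0]
    - [0,0,0,146,100,0,0]
    - [0,0,0,178,122,0,0]
    - [0,0,0,206,141,0,0]
    - [0,0,0,226,154,0,0]
    - [0,0,0,231,158,0,0]
    - [0,0,0,231,158,20,0]
    - [0,0,0,231,158,40,0]
    - [0,0,0,231,158,50,0]

```text
t: 8.32
tcp_pos: [0.6219, 0.2056, 0.1107]
tool_rot: [0.604, 0.797, -0.003, -0.003]
force: [0.3, 0.8, 0.1]
finger_gap: 0.999
gripper_force: 0.0
```

move_arm:
  rows:
    - [0,0,0,0,0,0,0]
    - [0,0,0,0,0,0,0]

```text
t: 8.48
tcp_pos: [0.6237, 0.2055, 0.1134]
tool_rot: [0.604, 0.797, -0.001, -0.001]
force: [0.3, 0.8, -0.3]
finger_gap: 1.0
gripper_force: 0.0
```

```bash
python3 d.py .6264 .205 .054 15.7; python3 - <<'E'
from tilt import *
from station import imaging,readout
s=imaging.snapshot('wrist');save('w4',s['img'])
P=cloud(s);m=((np.hypot(P[...,0]-.626,P[...,1]-.205)<.03)&(P[...,2]>.0895)&(P[...,2]<.097)).astype(np.uint8)
ct=max(cv2.findContours(m,0,1)[0],key=cv2.contourArea);p=onplane(s,ct.reshape(-1,2),.092)[:,:2].astype(np.float32)
print(cv2.minAreaRect(p))
E
```

```text
t 8.4833 tcp [0.6237 0.2055 0.1134] gap 1.0 F [ 0.34  0.77 -0.27] 0.0 q [ 0.15  0.73  1.45 -0.    0.96 -0.12]
turn [-0.21 -0.02 -0.05] shift [-1.2  2.7 59.4]
((0.6261166930198669, 0.20647282898426056), (0.023194868117570877, 0.02410878613591194), 15.719635009765625)
```

View pics/w4.png

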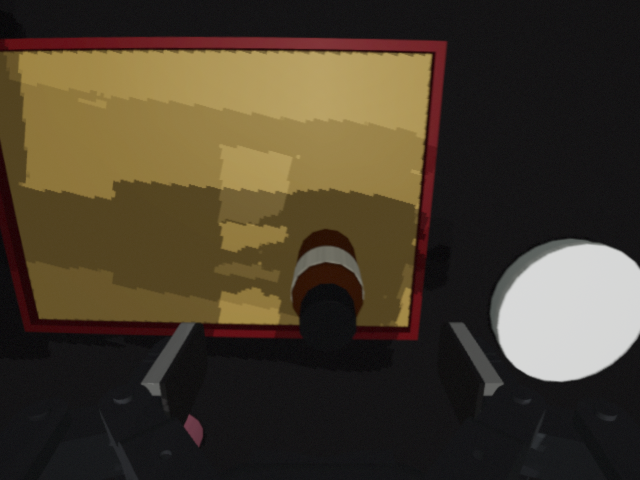

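The black-capped amber bottle a is centred between the fingers at (328,315), and the petri dish is well clear to the right. Descend and grip.

move_arm:
  rows:
    - [0,0,0,0,2.2,20,0]
    - [0,0,0,0,2.2,40,0]
    - [0,0,0,0,2.2,52,0]
    - [0,0,0,0,2.2,58,0]
    - [0,0,0,0,2.2,58.5,0]
    - [0,0,0,0,2.2,58.5,0.4]
    - [0,0,0,0,2.2,58.5,0.8]
    - [0,0,0,0,2.2,58.5,0.8]
    - [0,0,0,0,2.2,58.5,0.8]
    - [0,0,0,0,2.2,58.5,0.8]
    - [0,0,0,0,2.2,58.5,0.8]
    - [0,0,0,0,2.2,58.5,0.8]

```text
t: 9.53
tcp_pos: [0.6273, 0.2071, 0.0575]
tool_rot: [0.604, 0.797, 0.001, 0.001]
force: [-0.7, 0.1, 6.2]
finger_gap: 0.389
gripper_force: 25.1
```

move_arm:
  rows:
    - [0,0,0,0,0,-8,0.8]
    - [0,0,0,0,0,-24,0.8]
    - [0,0,0,0,0,-48,0.8]
    - [0,0,0,0,0,-74,0.8]
    - [0,0,0,0,0,-100,0.8]
    - [0,0,0,0,0,-120,0.8]
    - [0,0,0,0,0,-130,0.8]
    - [0,0,0,0,0,-130,0.8]
    - [0,0,0,0,0,-130,0.8]

```text
t: 10.28
tcp_pos: [0.6264, 0.207, 0.1863]
tool_rot: [0.604, 0.797, -0.0, -0.0]
force: [-0.5, 0.8, -1.3]
finger_gap: 0.389
gripper_force: 25.1
```

```bash
python3 d.py .5806 -.2266 .184 15.7
```

```text
t 10.2833 tcp [0.6264 0.207  0.1863] gap 0.389 F [-0.46  0.83 -1.34] 25.090154504869133 q [ 0.15  0.64  1.4   0.    1.1  -0.12]
turn [-0.02 -0.   -0.  ] shift [-405.  -161.4    2.3]
```

move_arm:
  rows:
    - [0,0,0,-10,-4,0,0.8]
    - [0,0,0,-30,-12,0,0.8]
    - [0,0,0,-58,-23,0,0.8]
    - [0,0,0,-87,-35,0,0.8]
    - [0,0,0,-116,-46,0,0.8]
    - [0,0,0,-145,-58,0,0.8]
    - [0,0,0,-174,-69,0,0.8]
    - [0,0,0,-203,-81,0,0.8]
    - [0,0,0,-230,-92,0,0.8]
    - [0,0,0,-250,-100,0,0.8]
    - [0,0,0,-260,-104,0,0.8]
    - [0,0,0,-260,-104,0,0.8]

```text
t: 11.28
tcp_pos: [0.5959, -0.074, 0.1849]
tool_rot: [0.605, 0.796, -0.001, -0.001]
force: [0.1, 0.6, 0.5]
finger_gap: 0.387
gripper_force: 25.1
```

move_arm:
  rows:
    - [0,0,0,-10,-4,0,0.8]
    - [0,0,0,-30,-12,0,0.8]
    - [0,0,0,-56,-22,0,0.8]
    - [0,0,0,-84,-33,0,0.8]
    - [0,0,0,-110,-43,0,0.8]
    - [0,0,0,-130,-52,0,0.8]
    - [0,0,0,-142,-56.5,0,0.8]
    - [0,0,0,-145,-57.4,0,0.8]
    - [0,0,0,-145,-57.4,0,0.8]
    - [0,0,0,-145,-57.4,0,0.8]

```text
t: 12.12
tcp_pos: [0.5809, -0.225, 0.1862]
tool_rot: [0.603, 0.797, 0.0, -0.001]
force: [0.3, -0.5, -0.4]
finger_gap: 0.384
gripper_force: 25.1
```

```bash
python3 d.py .5806 -.2266 .165 15.7; python3 - <<'E'
from tilt import *
from station import imaging,readout
s=imaging.snapshot('wrist');save('w5',s['img']);pickle.dump(s,open('w5.pkl','wb'));tilt(s,readout.sense()['tcp_pos'])
P=cloud(s);hsv=cv2.cvtColor(s['img'],cv2.COLOR_RGB2HSV);b=(hsv[...,0]>95)&(hsv[...,0]<125)&(hsv[...,1]>130)
a=np.radians(15.7);ex=np.array([np.cos(a),np.sin(a)]);ey=np.array([-np.sin(a),np.cos(a)])
q=P[...,:2]-[.563,-.164];u=q@ex;v=q@ey
for n,m in (('walltop',b&(P[...,2]>.0245)&(P[...,2]<.032)),('base',b&(P[...,2]>.003)&(P[...,2]<.009)),('handle',(P[...,2]>.097)&(P[...,2]<.108)&(abs(u)<.03)&(abs(v)<.04)),('capd',(P[...,2]>.0895)&(P[...,2]<.097)&(np.hypot(u,v-.065)<.03))):
    if m.sum()>20: print(n,m.sum(),'u',np.percentile(u[m],[1,5,50,95,99]).round(4),'v',np.percentile(v[m],[1,5,50,95,99]).round(4))
E
```

```text
t 12.1167 tcp [ 0.5809 -0.225   0.1862] gap 0.384 F [ 0.26 -0.49 -0.4 ] 25.087401425116695 q [-0.55  0.6   1.5   0.    1.05 -0.82]
turn [-0.02 -0.08  0.06] shift [-1.5 -0.8 21.2]
-0.044 325 front v 0.0155 circ [ 0.0002 -0.0013] 0.0166
-0.036 375 front v 0.0155 circ [ 0.0002 -0.0014] 0.0166
-0.028 417 front v 0.0154 circ [ 0.0003 -0.0014] 0.0166
-0.02 378 front v 0.0154 circ [ 0.0004 -0.0014] 0.0166
-0.012 582 front v 0.0158 circ [ 0.0002 -0.0019] 0.0176
-0.004 677 front v 0.0158 circ [ 0.0003 -0.0021] 0.0177
0.004 936 front v 0.0158 circ [ 0.0004 -0.0019] 0.0173
0.012 2580 front v 0.0143 circ [ 0.0002 -0.0013] 0.0146
0.02 897 front v 0.0106 circ [-0.0018 -0.0031] 0.0138
0.028 1017 front v 0.0105 circ [ 0.0009 -0.0013] 0.0115
0.036 4624 front v 0.0097 circ [ 0.0008 -0.0001] 0.0083
walltop 1875 u [-0.024  -0.0234  0.001   0.025   0.0257] v [-0.0998 -0.0936 -0.0623  0.0456  0.0734]
base 16124 u [-0.0383 -0.0366 -0.0022  0.0386  0.0407] v [-0.1266 -0.1066 -0.0182  0.0682  0.0864]
handle 2571 u [-0.0066 -0.006   0.0011  0.0082  0.009 ] v [-0.018  -0.0162  0.0024  0.0195  0.0211]
capd 1449 u [-0.0105 -0.0094  0.0001  0.0102  0.0113] v [0.0549 0.0559 0.0633 0.0692 0.0698]
```

View pics/w5.png

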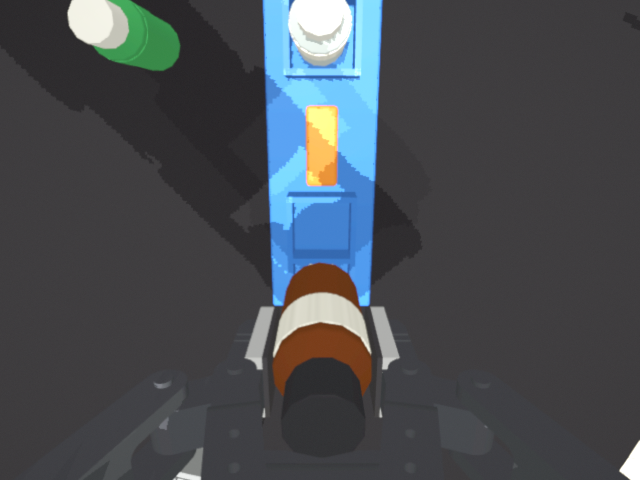

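The wrist view shows bottle a held upright above pocket1, with the handle at (322,145) and d beyond it. It needs a 1.4 mm correction in tool x, then I lower it.

move_arm:
  rows:
    - [0,0,0,1.4,0,10,0.8]
    - [0,0,0,1.4,0,30,0.8]
    - [0,0,0,1.4,0,54,0.8]
    - [0,0,0,1.4,0,76,0.8]
    - [0,0,0,1.4,0,92,0.8]
    - [0,0,0,1.4,0,98,0.8]
    - [0,0,0,1.4,0,103,0.8]
    - [0,0,0,1.4,0,108,0.8]
    - [0,0,0,1.4,0,112,0.8]
    - [0,0,0,1.4,0,115,0.8]
    - [0,0,0,1.4,0,115,0.8]

```text
t: 13.08
tcp_pos: [0.5807, -0.2252, 0.0715]
tool_rot: [0.604, 0.797, 0.0, 0.0]
force: [-0.8, 0.6, -0.8]
finger_gap: 0.384
gripper_force: 25.1
```

```bash
python3 d.py .5806 -.2266 .0563 15.7
```

```text
t 13.0833 tcp [ 0.5807 -0.2252  0.0715] gap 0.384 F [-0.81  0.65 -0.76] 25.099718635319732 q [-0.55  0.76  1.56 -0.    0.82 -0.82]
turn [0.01 0.01 0.  ] shift [-1.3 -0.5 15.2]
```

move_arm:
  rows:
    - [0,0,0,1,0,4,0.8]
    - [0,0,0,1,0,8,0.8]
    - [0,0,0,1,0,12,0.8]
    - [0,0,0,1,0,15,0.8]
    - [0,0,0,1,0,15.5,0.8]
    - [0,0,0,1,0,15.5,0.8]

```text
t: 13.58
tcp_pos: [0.5801, -0.2243, 0.0573]
tool_rot: [0.604, 0.797, -0.0, -0.0]
force: [-3.1, 0.8, 8.2]
finger_gap: 0.39
gripper_force: 25.7
```

Floor contact at the expected height. Release, then rise.

move_arm:
  rows:
    - [0,0,0,0,0,-1,0.4]
    - [0,0,0,0,0,-1,0.2]
    - [0,0,0,0,0,-1,0]
    - [0,0,0,0,0,-1,0]
    - [0,0,0,0,0,-1,0]
    - [0,0,0,0,0,-1,0]
    - [0,0,0,0,0,-15,0]
    - [0,0,0,0,0,-40,0]
    - [0,0,0,0,0,-75,0]
    - [0,0,0,0,0,-115,0]
    - [0,0,0,0,0,-125,0]
    - [0,0,0,0,0,-125,0]

```text
t: 14.58
tcp_pos: [0.5827, -0.2256, 0.1852]
tool_rot: [0.604, 0.797, 0.0, 0.005]
force: [0.1, -0.2, 0.4]
finger_gap: 1.0
gripper_force: 0.0
```

```bash
python3 - <<'E'
from h import *
from station import imaging
S={n:imaging.snapshot(n) for n in('top','wrist')};pickle.dump(S,open('s3.pkl','wb'))
s=imaging.snapshot('side');save('side6',s['img']);
E
python3 m.py; python3 d.py .563 -.164 .180 15.7
```

```text
top
t 14.7333 tcp [ 0.5792 -0.2236  0.1795] gap 0.999 F [ 0.51  0.72 -0.58] 0.0 q [-0.55  0.61  1.51 -0.    1.03 -0.82]
turn [-0.12 -0.13 -0.  ] shift [61.8  0.5 -0.4]m.py:8: RuntimeWarning: Mean of empty slice.
  k=m&(P[...,2]>.096); q=P[k]; print('handle',m.sum(),k.sum(),q.mean(0),q.min(0),q.max(0))
  ret = um.true_divide(
Traceback (most recent call last):
  File "m.py", line 8, in <module>
    k=m&(P[...,2]>.096); q=P[k]; print('handle',m.sum(),k.sum(),q.mean(0),q.min(0),q.max(0))
                                                                          ~~~~~^^^
ValueError: zero-size array to reduction operation minimum which has no identity
```

View pics/side6.png

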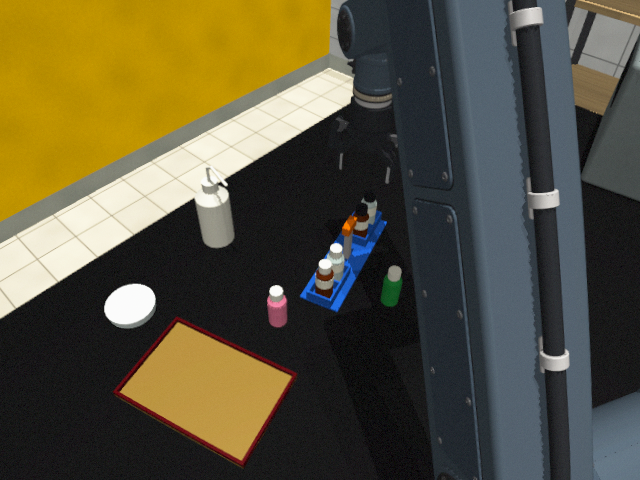

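Side view: all four bottles stand upright in the row, from about (325,280) to (370,205). The tray is empty and the other items are unmoved. Moving over the handle.

move_arm:
  rows:
    - [0,0,0,10,0,0,0]
    - [0,0,0,30,0.3,0,0]
    - [0,0,0,50,0.6,0,0]
    - [0,0,0,60,0.8,0,0]
    - [0,0,0,63,1,0,0]
    - [0,0,0,63,1,0,0]
    - [0,0,0,63,1,0,0]
    - [0,0,0,63,1,0,0]

```text
t: 15.4
tcp_pos: [0.5647, -0.1642, 0.1808]
tool_rot: [0.604, 0.797, -0.0, 0.0]
force: [0.0, 0.5, -0.0]
finger_gap: 1.003
gripper_force: 0.0
```

```bash
python3 d.py .563 -.164 .092 15.7; python3 - <<'E'
from h import *
from station import imaging
s=imaging.snapshot('wrist');P=cloud(s);save('w7',s['img'])
m=(abs(P[...,2]-.102)<.005)&(np.hypot(P[...,0]-.563,P[...,1]+.164)<.03)
m&=(s['img'][...,0]>150)&(s['img'][...,2]<150);print(m.sum(),np.nanmedian(P[m][:,2]),cv2.minAreaRect(P[m][:,:2].astype(np.float32)))
hsv=cv2.cvtColor(s['img'],cv2.COLOR_RGB2HSV);b=(hsv[...,0]>95)&(hsv[...,0]<125)&(hsv[...,1]>130)&(abs(P[...,2]-.006)<.003)
print(cv2.minAreaRect(P[b][:,:2].astype(np.float32)))
for c in((.533,-.0571),(.5446,-.1016)):
    k=(np.hypot(P[...,0]-c[0],P[...,1]-c[1])<.02)&(P[...,2]>.07);print(k.sum(),np.percentile(P[k][:,2],95) if k.any() else'')
E
```

```text
t 15.4 tcp [ 0.5647 -0.1642  0.1808] gap 1.003 F [ 0.03  0.53 -0.01] 0.0 q [-0.47  0.56  1.59 -0.    0.98 -0.75]
turn [ 0.02  0.04 -0.03] shift [ 0.7 -1.6 88.8]
2080 0.10260371171538346 ((0.5637223124504089, -0.1620863378047943), (0.01566394791007042, 0.04005490988492966), 14.940184593200684)
((0.5636547207832336, -0.16225089132785797), (0.08046852797269821, 0.2711130678653717), 15.43718147277832)
2564 0.09384530613958811
2105 0.09374766097200492
```

move_arm:
  rows:
    - [0,0,0.4,2.3,-0.4,20,0]
    - [0,0,0.4,2.3,-0.4,45,0]
    - [0,0,0.4,2.3,-0.4,68,0]
    - [0,0,0.4,2.3,-0.4,82,0]
    - [0,0,0.4,2.3,-0.4,88,0]
    - [0,0,0.4,2.3,-0.4,89,0]
    - [0,0,0.4,2.3,-0.4,89,0]
    - [0,0,0.4,2.3,-0.4,89,0.4]
    - [0,0,0.4,2.3,-0.4,89,0.6]
    - [0,0,0.4,2.3,-0.4,89,0.7]
    - [0,0,0.4,2.3,-0.4,89,0.75]
    - [0,0,0.4,2.3,-0.4,89,0.8]
  squeeze: 25

```text
t: 16.45
tcp_pos: [0.5635, -0.1613, 0.0925]
tool_rot: [0.607, 0.795, 0.0, 0.001]
force: [-0.2, 0.4, -0.4]
finger_gap: 0.298
gripper_force: 0.0
```

move_arm:
  rows:
    - [0,0,0,0,0,0,0.9]
    - [0,0,0,0,0,0,1]
    - [0,0,0,0,0,0,1]
    - [0,0,0,0,0,0,1]
    - [0,0,0,0,0,0,1]
    - [0,0,0,0,0,0,1]
  squeeze: 70

```text
t: 16.95
tcp_pos: [0.5629, -0.1614, 0.0924]
tool_rot: [0.607, 0.795, -0.0, -0.0]
force: [-3.1, -1.6, 5.3]
finger_gap: 0.174
gripper_force: 69.5
```

Gripped at 70 N. Lifting gently.

move_arm:
  rows:
    - [0,0,0,0,0,-1,1]
    - [0,0,0,0,0,-2,1]
    - [0,0,0,0,0,-4,1]
    - [0,0,0,0,0,-6,1]
    - [0,0,0,0,0,-9,1]
    - [0,0,0,0,0,-12,1]
    - [0,0,0,0,0,-15,1]
    - [0,0,0,0,0,-18,1]
    - [0,0,0,0,0,-20,1]
    - [0,0,0,0,0,-21,1]
    - [0,0,0,0,0,-21,1]

```text
t: 17.87
tcp_pos: [0.5634, -0.1613, 0.1134]
tool_rot: [0.607, 0.795, 0.0, 0.0]
force: [-0.1, -0.3, -5.1]
finger_gap: 0.174
gripper_force: 68.3
```

```bash
cat > lev.py <<'E'
from h import *
from station import imaging,readout
import sys
tcp=readout.sense()['tcp_pos'];print(tcp)
for n in ('wrist','top'):
    s=imaging.snapshot(n);P=cloud(s);save(n+sys.argv[1],s['img']);z0=tcp[2]-.092
    hsv=cv2.cvtColor(s['img'],cv2.COLOR_RGB2HSV);b=(hsv[...,0]>95)&(hsv[...,0]<125)&(hsv[...,1]>130)
    a=np.radians(15.3);q=P[...,:2]-tcp[:2];u=q@[np.cos(a),np.sin(a)];v=q@[-np.sin(a),np.cos(a)]
    m=b&(abs(P[...,2]-z0-.006)<.008)&(abs(u)>.028)&(abs(u)<.038)
    for _ in range(3):
        c=np.linalg.lstsq(np.c_[u[m],v[m],np.ones(m.sum())],P[m][:,2],rcond=None)[0]
        m&=abs(P[...,2]-c[0]*u-c[1]*v-c[2])<.004
    print(n,m.sum(),'slope deg u,v',np.degrees(c[:2]).round(2),'underside z',(c[2]-.006).round(4))
    for vv in(-.111,-.065,.065,.111):
        k=(np.hypot(u,v-vv)<.016)&(P[...,2]>z0+.07)&(P[...,2]<z0+.13);print('  cap',vv,k.sum(),(np.percentile(P[k][:,2],90)-z0).round(4) if k.sum()>5 else '')
E
python3 lev.py 8; python3 d.py .5635 -.1614 .225 15.3
```

```text
[ 0.56339364 -0.16132117  0.11337596]
wrist 12486 slope deg u,v [-0.11  0.01] underside z 0.0218
  cap -0.111 0 
  cap -0.065 1373 0.0817
  cap 0.065 5473 0.0931
  cap 0.111 5135 0.0932
top 177 slope deg u,v [0.39 0.61] underside z 0.0211
  cap -0.111 127 0.0931
  cap -0.065 1 
  cap 0.065 0 
  cap 0.111 0 
t 17.9667 tcp [ 0.5632 -0.1612  0.113 ] gap 0.176 F [-0.52  0.18 -5.55] 68.33448529243469 q [-0.47  0.66  1.64  0.    0.84 -0.74]
turn [ 0.  0. -0.] shift [  -0.3    0.3 -112. ]
```

The carrier is level and held at 0.021 m. Continuing up 114 mm.

move_arm:
  rows:
    - [0,0,0,0,0,-2,1]
    - [0,0,0,0,0,-6,1]
    - [0,0,0,0,0,-12,1]
    - [0,0,0,0,0,-19,1]
    - [0,0,0,0,0,-26,1]
    - [0,0,0,0,0,-33,1]
    - [0,0,0,0,0,-40,1]
    - [0,0,0,0,0,-46,1]
    - [0,0,0,0,0,-51,1]
    - [0,0,0,0,0,-55,1]
    - [0,0,0,0,0,-57,1]
    - [0,0,0,0,0,-57,1]

```text
t: 18.97
tcp_pos: [0.5634, -0.1613, 0.1705]
tool_rot: [0.607, 0.795, 0.0, 0.0]
force: [0.3, -0.1, -6.1]
finger_gap: 0.169
gripper_force: 68.4
```

move_arm:
  rows:
    - [0,0,0,0,0,-2,1]
    - [0,0,0,0,0,-6,1]
    - [0,0,0,0,0,-12,1]
    - [0,0,0,0,0,-19,1]
    - [0,0,0,0,0,-26,1]
    - [0,0,0,0,0,-33,1]
    - [0,0,0,0,0,-40,1]
    - [0,0,0,0,0,-46,1]
    - [0,0,0,0,0,-51,1]
    - [0,0,0,0,0,-55,1]
    - [0,0,0,0,0,-57,1]
    - [0,0,0,0,0,-57,1]

```text
t: 19.97
tcp_pos: [0.5634, -0.1613, 0.2275]
tool_rot: [0.607, 0.795, 0.0, 0.0]
force: [0.1, -0.0, -7.1]
finger_gap: 0.178
gripper_force: 68.4
```

move_arm:
  rows:
    - [0,0,0,0,0,0,1]
    - [0,0,0,0,0,0,1]
    - [0,0,0,0,0,0,1]
    - [0,0,0,0,0,0,1]
    - [0,0,0,0,0,0,1]
    - [0,0,0,0,0,0,1]

```text
t: 20.47
tcp_pos: [0.5632, -0.1612, 0.2268]
tool_rot: [0.607, 0.795, -0.0, -0.0]
force: [-0.2, -0.5, -5.4]
finger_gap: 0.173
gripper_force: 68.3
```

```bash
python3 lev.py 9; python3 -c "
from h import *
from station import imaging
save('side9',imaging.snapshot('side')['img'])"
```

```text
[ 0.56319191 -0.16120692  0.22679155]
wrist 12538 slope deg u,v [-0.18  0.06] underside z 0.1352
  cap -0.111 0 
  cap -0.065 1348 0.0816
  cap 0.065 5482 0.0932
  cap 0.111 5126 0.0932
top 302 slope deg u,v [0.12 0.05] underside z 0.1339
  cap -0.111 158 0.0931
  cap -0.065 0 
  cap 0.065 2 
  cap 0.111 0
```

View pics/side9.png

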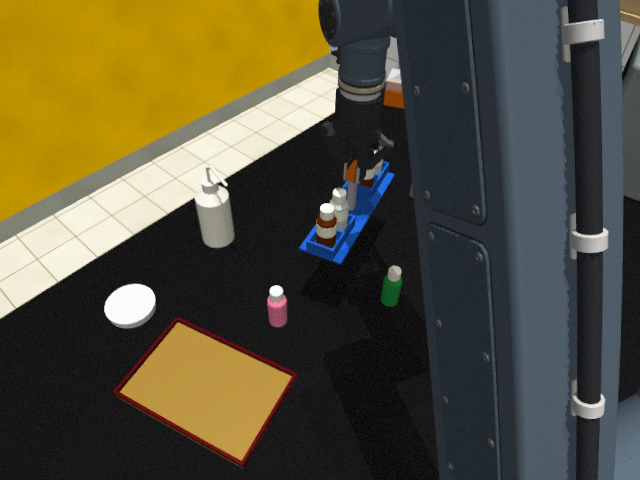

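The carrier is held level with its underside at about 0.134 m. In the side view b is at (326,225), d at (340,205), and a and c are by (370,170), all still seated. Handing in.

```bash
python3 -c "
from station import order
print(order.sign_off())"
```

```text
the job is handed in; nothing more can be done
None
```

I handed the job in at about 21 s: amber bottles b and a stand in pocket3 and pocket1, and the arm holds the full carrier by its handle, level to within about 0.2°, with its underside about 13.4 cm above the bench and all four bottles seated.

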